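Ready the nitrogen evaporator: thermometer in, needle valve set

ROBOT

A 6-joint arm with a two-finger parallel gripper is mounted at the origin on the work surface. World frame = base frame: x ahead of the robot, y to its left, z up, the work surface at z = 0. Lengths are in m, angles in rad, forces in N, time in s.
With the tool pointing down it reaches from about 0.35 to 0.8 m from the base axis. Payload 7.3 kg.
Tool frame: the origin (TCP) lies between the finger pads; the fingertips stand tip_reach ahead of it and the grasp point (between the pads) lies 8 mm behind it (tip_reach is the distance from the TCP to the fingertips, in m); z points along the fingers, y is the line along which they close (so a half turn about z gives the same grasp; the last joint's range is limited). The gripper opens to 85 mm and grips with 20 to 120 N. Pads are 22 mm wide; open, the fingers measure 114 mm over their backs; the gripper's body (76 mm by 85 mm) begins 54 mm behind the grasp point. The pads swing forward as they close: fully open they stand 13 mm farther back than shut.
Start: joints at [-1.374, 0.342, 1.524, -0, 1.275, -0.146], TCP at [0.176, -0.494, 0.242] pointing down, gripper open.
Joint ranges: [-2.53, 2.53], [-0.77, 2.02], [0.04, 2.7], [-1, 4.14], [0.28, 2.66], [-3.11, 3.11]. Speed limits (rad/s): [2.57, 2.57, 3.14, 3.14, 3.14, 3.14].

INTERFACE

Orientations are given as a unit quaternion [x, y, z, w].
In Python, from station import * gives the robot as it stands.
- The arm moves only by the tool servo_tool, never from a script. Its argument "moves" is a list of rows, each a list of 4 numbers: the shift along the tool's x, y, z in mm, then the turn about the tool's z in rad. A call has 1 to 20 rows; each row is the pose to reach, as a shift and turn from the pose commanded when the call began, along the tool's axes at that moment; what a row does not reach only later rows make up. A row lasts 1/10 s, in which the tool goes at most 50 mm and 8.59 degrees, less where a joint would pass 70% of its speed; a pose out of reach is approached as far as the arm can. A call with a gripper value outside its range is refused whole. "jaw" is the opening, from -1 (shut) to 1 (fully open), so that 0 is half open, set as the call begins (left out, the last holds). The fingers move at their own pace and stop on an object; "force" is the grip in N (left out, the last holds). Time passes only in rows, so rows that repeat a pose let the fingers close. It gives the time, the measured TCP pose, the force, the opening and the grip force at its end, in the units of the state.
- get_obs(): the state, without advancing time (a new reading comes with each control period).
- get_image(name): name is "scene" or "top"; returns a dict with "color" (480x640x3 uint8, red, green, blue), "K" (3x3 intrinsics, pixels), "k1" (the pictures are not rectified: a ray, as slopes to the right and down, at radius r is drawn at 1 + k1 r^2 times it, then the intrinsics apply), "origin" and "orientation" of the camera in the world. Camera axes: x right, y down, z forward; pixel columns grow to the right and rows downward; lengths in m; the calibration is good to about 2 mm. A picture is of the moment at which its call begins. There is no depth.
- job_done(): hands the job in; it is judged then, once.
The state is a dict: "time": time; "joint_pos": joint angles; "dq": joint speeds; "joint_efforts": joint torques, N m; "eef_pos": TCP position; "ee_rot": TCP orientation; "contact_force": force on the tool from outside, world axes, zero at the start; "moment": the same for the moment, N m; "gripper_width": finger opening in m; "finger_force": force on a finger pad.
Only numpy, scipy, OpenCV 4.12 (cv2) and the standard library are available. Lean on these libraries where they do the work, as an engineer would, in place of code of your own. Each camera call takes 0.05 s, during which the arm holds its last target. There are 200 camera calls.

TASK

Get the evaporator ready for a dry-down: take the red-topped thermometer out of the white stand and lower it gently, bulb down, to the bottom of the small thermometer well at the front of the blue heating block. Then set the nitrogen needle valve by its red wing: screw it down clockwise just until it seats, without forcing it, back it off a quarter turn, and finish with the wing still gripped there, because you keep hold of it while the gas is turned on. Leave the sample tubes, the stirring rod, the bottle and the tip box as they stand.

Things in the scene. Friction and masses are not known exactly. Their poses are not given: they have to be found in the camera images.
- evaporator: Fixed to the bench, turned up to 0.3 rad. Base plate 315 x 345 mm; at its left a beige heater 250 deep, 190 wide, 91 mm high, sloped panel in front; at its back left corner a column 250 mm high with the gas head swung away to the back; at its right the needle valve and behind it a regulator. Origin: on the bench between heater and valve. x from panel to back, y left, z up.
- well_mouth (a point): Centre of the mouth of the thermometer well: a round upright hole 12 mm across, 50 mm deep, in the top of the blue block (100 mm wide, 80 mm deep, top 101 mm above the bench) set in the heater. It is the one small hole, alone at the block's front edge; behind it are two rows of wider wells for sample tubes; three of them hold tubes. Axes as the evaporator's.
- thermometer: Glass thermometer, 200 mm long, 8 mm thick, about 40 g; its steel bulb tapers over the last 12 mm to 4.8 mm at the flat tip; a red plastic grip, 14 mm thick, covers it from 162 to 200 mm above the tip. Origin at the tip, z towards the red grip. It stands upright and loose in one of the two outer holes of the stand (which one varies), its tip 10 mm above the bench.
- thermometer_tip (a point): The tip (bulb end) of the thermometer, its origin.
- thermometer_grip (a point): Point on the thermometer's axis in the red grip, 180 mm above the tip: grasp here, from above. 190 mm above the bench at the start.
- stand: White plastic block, 100 x 50 x 60 mm, 0.7 kg, loose on the bench, with three upright holes 9.5 mm across, 50 mm deep, 30 mm apart in a row along its x axis; the middle one is empty. Origin: centre of its underside.
- stir_rod: Glass stirring rod, 200 mm long, 8 mm thick, with a blue 11 mm cap on top, in the other outer hole of the stand, 60 mm from the thermometer. Origin at its lower end. Leave it there.
- valve (a joint): Turn of the needle valve's wing in rad: 0 where it meets its seat (shut), growing as it opens counter-clockwise seen from above; starts between 1.2 and 3.0. Clockwise closes. It runs stiffly (0.05 N m) and stays where it is left. A quarter turn back from the seat is 1.57. At 0 it stops, and further turning presses the seat (see seat).
- seat (a joint): How far the soft valve seat is twisted, in rad: about 0 (within 0.04) while the wing runs free; once the wing is at 0, turning on clockwise twists wing and seat together to below 0 against a spring of 1.5 N m per rad. 0.2 N m, about -0.13, is a snug seat; beyond -0.45 (0.7 N m) it has been forced and is damaged.
- valve_grip (a point): Point on the valve's upright axis at grip height, 110 mm above the bench. The red wing is an upright plate 42 mm long, 10 mm thick, 90 to 122 mm above the bench, gripped from above across its thickness. x runs along the wing, away from the white dot on one end of its top. Seated, x lies along the evaporator's x, the dot over the black line in front.
- tube0: Sample tube, glass, 16 mm thick and 100 mm long, standing 50 mm deep in a wide well of the blue block, its mouth 151 mm above the bench. Origin at its bottom. Leave it.
- tube1: Second sample tube, same kind, in the same block. Leave it.
- tube2: Third sample tube, same kind, in the same block. Leave it.
- bottle: White plastic bottle with paper label, 84 mm thick, 165 mm high, at the right of the evaporator. Origin: centre of its underside. Leave it.
- tip_box: Blue pipette-tip box with clear lid, 82 x 118 x 75 mm, at the right. Origin: centre of its underside. Leave it.

How it is judged:
On the way, in this order (a step that is already met when the one before it is completed fails the run):
1. the thermometer stands at the bottom of its well, upright and let go (z of thermometer_tip in the frame of well_mouth below -0.043 m and horizontal distance between thermometer_tip and well_mouth below 0.006 m and angle between thermometer's own z axis and vertical below 0.13 rad and contact force between the fingers and thermometer below 0.1 N), for 0.2 s.
2. the valve is screwed down onto its seat (z of thermometer_tip in the frame of well_mouth below -0.043 m and horizontal distance between thermometer_tip and well_mouth below 0.006 m and angle between thermometer's own z axis and vertical below 0.13 rad and value of joint valve below 0.04 rad), for 0.1 s.
At the end, for the whole second after the job is handed in: The thermometer stands let go in its well, tip at least 43 mm deep, lean under 0.13 rad; the valve, after seating, is a quarter turn open (1.2 to 1.95 rad), still, its wing gripped with over 5 N; tubes, rod, bottle and box as they were (bottle, box within 30 mm) (z of thermometer_tip in the frame of well_mouth below -0.043 m and horizontal distance between thermometer_tip and well_mouth below 0.006 m and angle between thermometer's own z axis and vertical below 0.13 rad and contact force between the arm and thermometer below 0.1 N and value of joint valve between 1.2 and 1.95 rad and velocity of joint valve between -0.1 and 0.1 rad/s and contact force between the fingers and valve_c0 above 5 N and angle between each of tube0, tube1, tube2, bottle, tip_box's own z axis and vertical below 0.25 rad and angle between stir_rod's own z axis and vertical below 0.3 rad); the arm keeps its last pose, push and grip.
It fails at once if the thermometer was dropped into the well instead of being lowered (z of thermometer_tip in the frame of well_mouth below -0.008 m and horizontal distance between thermometer_tip and well_mouth below 0.008 m and linear speed of thermometer above 0.45 m/s).
It fails at once if the thermometer fell over (angle between thermometer's own z axis and vertical above 0.9 rad).
It fails at once if the valve was forced into its seat (value of joint seat below -0.45 rad).
It fails at once if the sample tubes or the stirring rod were pulled out or knocked over (distance of any of tube0, tube1, tube2 from where it was at the start of the episode above 0.02 m or angle between any of tube0, tube1, tube2, stir_rod's own z axis and vertical above 0.3 rad or distance of stir_rod from where it was at the start of the episode above 0.04 m).
It fails at once if the bottle or the tip box was pushed or tipped (distance of any of bottle, tip_box from where it was at the start of the episode above 0.03 m or angle between any of bottle, tip_box's own z axis and vertical above 0.25 rad).
It also fails if it takes over 64 s, if anything falls off the work surface, if the arm or the gripper's body presses on something with over 40 N, if the wrist force passes 120 N, or if a joint passes its speed limit or range.

## Working session

There is one attempt and no reset: what is moved stays moved. The work goes in short steps, Python scripts to look and compute and a tool call to move; the robot and the scene stay as the last step left them, time stands still between calls to the robot, and variables do not carry over. Pictures are saved under pics/ and viewed, at most 10 in all, crops included, and the job is handed in when it is done.

Besides the shell and the picture viewer there is one more tool, called after ">>>" as name([rows], argument=value, ...), one row to a line, values as JSON. servo_tool: Moves the arm, as the interface text tells. Its arguments: {"type":"object","properties":{"moves":{"type":"array","items":{"type":"array","items":{"type":"number"}}},"jaw":{"type":"number"},"force":{"type":"number"}},"required":["moves"]}

```bash
mkdir -p pics; ls; cat > h.py <<'E'
from station import *
import numpy as np, cv2
from scipy.spatial.transform import Rotation as R
def snap(n,f):
    d=get_image(n); cv2.imwrite(f'pics/{f}.png',d['color'][:,:,::-1])
    np.savez(f'pics/{f}.npz',**{k:np.array(v) for k,v in d.items()}); return d
def load(f): return dict(np.load(f'pics/{f}.npz'))
def dist(d): return np.array([float(d['k1']),0,0,0,0])
def ray(d,uv):
    p=cv2.undistortPoints(np.array([[uv]],float),d['K'],dist(d))[0,0]
    M=R.from_quat(d['orientation']).as_matrix(); return np.array(d['origin']),M@np.array([p[0],p[1],1])
def at_z(d,uv,z):
    o,v=ray(d,uv); return o+v*(z-o[2])/v[2]
def proj(d,P):
    M=R.from_quat(d['orientation']).as_matrix(); q=(np.atleast_2d(P)-d['origin'])@M
    return cv2.projectPoints(q,np.zeros(3),np.zeros(3),d['K'],dist(d))[0][:,0]
def tri(pairs):
    A=0;b=0
    for d,uv in pairs:
        o,v=ray(d,uv); v=v/np.linalg.norm(v); Q=np.eye(3)-np.outer(v,v); A=A+Q; b=b+Q@o
    return np.linalg.solve(A,b)
E
python3 - <<'E'
from h import *
for n in('scene','top'):
    d=snap(n,n+'0'); print(n,d['K'].tolist(),d['k1'],d['origin'],d['orientation'])
print(get_obs())
E
```

```text
pics
scene [[623.7859574870195, 0.0, 318.94169023506674], [0.0, 623.7859574870195, 231.651630559426], [0.0, 0.0, 1.0]] -0.03919518744695592 [1.4784087  0.67520109 0.88709003] [ 0.39869504  0.77538646 -0.43880233 -0.21741807]
top [[527.2343109337374, 0.0, 316.8059998550757], [0.0, 527.2343109337374, 243.82623036164415], [0.0, 0.0, 1.0]] -0.11994182348792987 [ 0.37815911 -0.0494152   1.25121129] [ 0.71278306 -0.69926202  0.03585697 -0.04107563]
{'time': 0.1, 'joint_pos': array([-1.37402681e+00,  3.42652609e-01,  1.52492881e+00, -2.02825701e-05,
        1.27540875e+00, -1.45983036e-01]), 'dq': array([-0.00074149, -0.00226283, -0.00315524,  0.00096904,  0.00060932,
       -0.0004328 ]), 'joint_efforts': array([ 1.33447484e-03, -4.34447014e+01, -2.46491736e+01, -1.60753866e-04,
        4.69815757e-03,  5.03557294e-05]), 'eef_pos': array([ 0.17639724, -0.49410803,  0.24169312]), 'ee_rot': array([ 9.85350246e-01,  1.70541501e-01, -2.74386866e-05, -6.98286263e-04]), 'contact_force': array([-0.44472329, -0.03881048, -0.73712872]), 'moment': array([0.04921706, 0.01558975, 0.06687298]), 'finger_force': 0.0, 'gripper_width': 0.08545176616109901}
```

View pics/scene0.png

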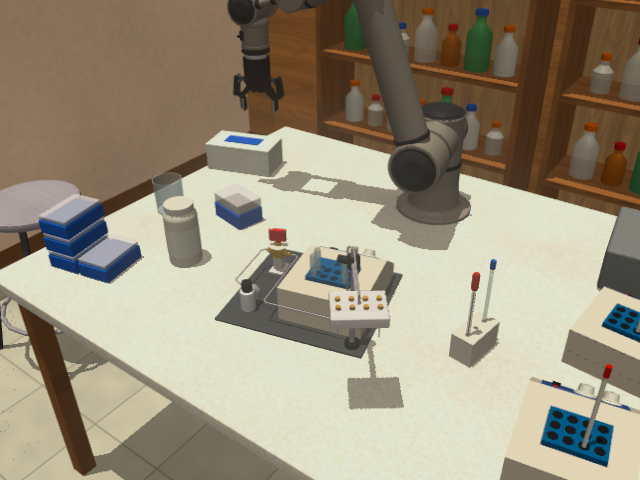

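View pics/top0.png

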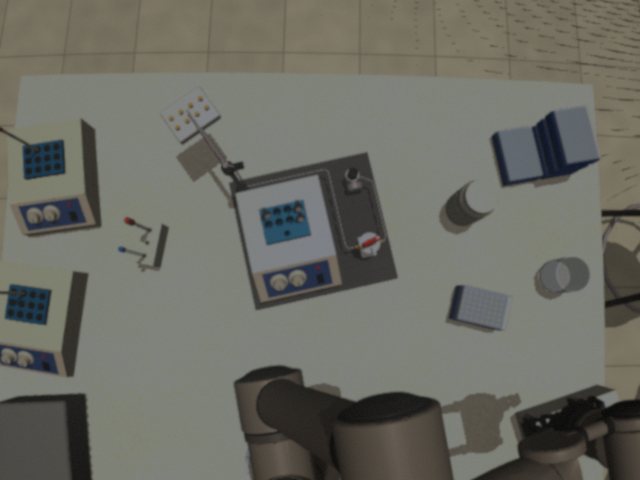

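The scene view shows the thermometer's red top at about (475,282) and the red wing at (278,236). In the top view the red top is at (130,220), the block at (285,222) and the wing at (370,243). Next, an enlarged composite.

```bash
python3 - <<'E'
from h import *
s=load('scene0')['color'][:,:,::-1];t=load('top0')['color'][:,:,::-1]
def c(im,x,y,w,h,k): return cv2.resize(im[y:y+h,x:x+w],None,fx=k,fy=k,interpolation=cv2.INTER_CUBIC)
a=c(t,250,190,80,60,5);b=c(t,110,205,80,60,5);e=c(s,255,220,133,100,3);e=cv2.resize(e,(400,300));f=c(s,440,250,80,115,3)
f=cv2.resize(s[250:365,440:520],(209,300),interpolation=cv2.INTER_CUBIC)
v=c(t,345,225,38,60,5)
cv2.imwrite('pics/comp.png',np.vstack([np.hstack([a,b]),np.hstack([e,f,v])[:,:800]]))
for n,im in(('scene',s),('top',t)):
    hsv=cv2.cvtColor(im.copy(),cv2.COLOR_BGR2HSV)
    for nm,m in(('red',((hsv[...,0]<8)|(hsv[...,0]>172))&(hsv[...,1]>150)&(hsv[...,2]>90)),('blue',(abs(hsv[...,0].astype(int)-102)<8)&(hsv[...,1]>150)&(hsv[...,2]>70))):
        N,l,st,ce=cv2.connectedComponentsWithStats(m.astype(np.uint8))
        for i in range(1,N):
            if st[i,4]>15: print(n,nm,st[i],ce[i].round(1))
E
```

```text
Traceback (most recent call last):
ValueError: all the input array dimensions except for the concatenation axis must match exactly, but along dimension 1, the array at index 0 has size 800 and the array at index 1 has size 799
```

```bash
python3 - <<'E'
from h import *
s=load('scene0')['color'][:,:,::-1];t=load('top0')['color'][:,:,::-1]
def c(im,x,y,w,h,W,H): return cv2.resize(im[y:y+h,x:x+w],(W,H),interpolation=cv2.INTER_CUBIC)
a=c(t,250,190,80,60,400,300);b=c(t,110,205,80,60,400,300);e=c(s,255,220,133,100,400,300)
f=c(s,440,250,80,115,210,300);v=c(t,345,225,38,60,190,300)
cv2.imwrite('pics/comp.png',np.vstack([np.hstack([a,b]),np.hstack([e,f,v])]))
for n,im in(('scene',s),('top',t)):
    hsv=cv2.cvtColor(im.copy(),cv2.COLOR_BGR2HSV)
    for nm,m in(('red',((hsv[...,0]<8)|(hsv[...,0]>172))&(hsv[...,1]>150)&(hsv[...,2]>90)),('blue',(abs(hsv[...,0].astype(int)-102)<8)&(hsv[...,1]>150)&(hsv[...,2]>70))):
        N,l,st,ce=cv2.connectedComponentsWithStats(m.astype(np.uint8))
        for i in range(1,N):
            if st[i,4]>15: print(n,nm,st[i],ce[i].round(1))
E
```

```text
scene red [449  24   9   7  56] [453.3  26.8]
scene red [441  87  13   8  76] [447.1  90.6]
scene red [372  95   8   6  41] [375.7  97.4]
scene red [615 141  11  10  77] [620.4 145.4]
scene red [269 229  17   9  99] [276.2 232.2]
scene red [472 272   8  18 101] [475.3 280.5]
scene red [603 364  10  14  87] [607.5 370.7]
scene blue [226 136  36   9 178] [243.  139.7]
scene blue [ 39 204  65  35 826] [ 71.9 224.1]
scene blue [ 44 221  63  36 793] [ 76.4 241.3]
scene blue [ 49 254  66  28 634] [ 79.2 267.3]
scene blue [320 259  22  25 214] [330.3 269.2]
scene blue [603 304  37  34 501] [623.4 320.3]
scene blue [ 542  406   71   57 1583] [577.7 434.4]
top red [364 239  12   7  38] [369.4 241.9]
top blue [ 48 143  14  14  62] [ 53.6 150.4]
top blue [ 25 144  38  33 257] [ 43.  164.5]
top blue [273 214  13   5  25] [278.2 215.8]
top blue [274 219  34  22 205] [291.8 229.2]
top blue [267 227   9  15  48] [270.9 233.5]
top blue [  8 288  39  35 344] [ 29.3 306.3]
top blue [  9 296  10   3  20] [ 13.6 296.8]
```

View pics/comp.png

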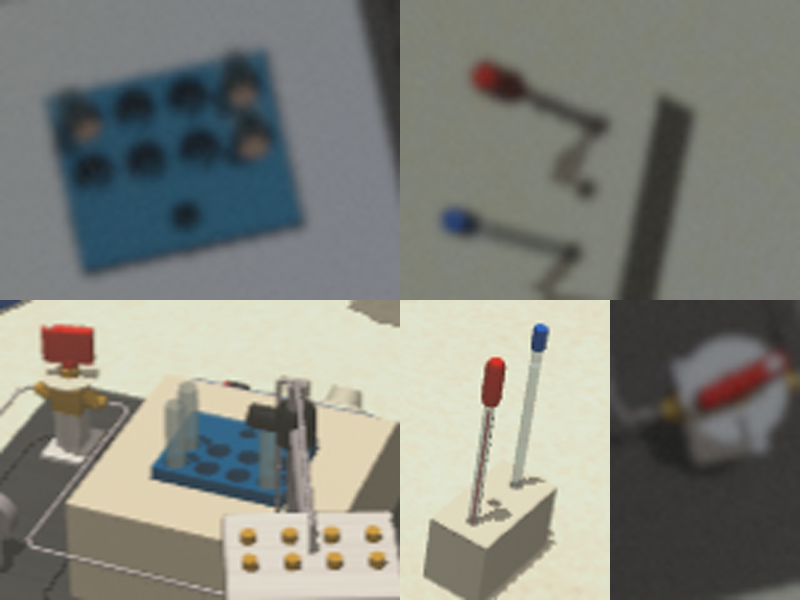

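```bash
python3 - <<'E'
from h import *
s=load('scene0');t=load('top0')
np.set_printoptions(precision=4,suppress=True)
print('well',at_z(t,(286.8,232.4),.101))
f=lambda u,v:(250+(u+.5)/5-.5,190+(v+.5)/5-.5)
C=[at_z(t,f(*p),.101) for p in((45,97),(270,50),(303,224),(85,273))];print('corners',C, [np.linalg.norm(C[i]-C[i-1]) for i in range(4)])
for i,j in((0,3),(1,2)): d=C[i]-C[j];print('evap yaw',np.arctan2(d[1],d[0]))
d=C[0]-C[1];print(np.arctan2(-d[0],d[1]), 'center',np.mean(C,0))
print('th top',at_z(t,(126.6,219.6),.21),'stand',at_z(t,(149,229.6),.06),'mid',at_z(t,(146.6,242.2),.06),'rod',at_z(t,(120.6,248.6),.21),at_z(t,(144,255),.06))
print('scene th',at_z(s,(475.4,273),.21),at_z(s,(467.4,334.3),.06),'tri top',tri([(t,(126.6,219.6)),(s,(475.4,273.5))]))
a=at_z(t,(362.6,245.2),.122);b=at_z(t,(378.2,237),.122);print('wing',a,b,(a+b)/2,np.linalg.norm(a-b))
print('wing scene',at_z(s,(269,228),.122),at_z(s,(286.5,229),.122),)
E
```

```text
well [0.5278 0.0269 0.101 ]
corners [array([0.579 , 0.0908, 0.101 ]), array([ 0.6019, -0.0085,  0.101 ]), array([ 0.5244, -0.0248,  0.101 ]), array([0.5009, 0.0706, 0.101 ])] [np.float64(0.08068362463513001), np.float64(0.10191178690119368), np.float64(0.07919359140566726), np.float64(0.09824377223408882)]
evap yaw 0.2528649961238109
evap yaw 0.2069034700548655
0.22628876588342078 center [0.5515 0.0321 0.101 ]
th top [0.5342 0.3474 0.21  ] stand [0.5341 0.3495 0.06  ] mid [0.5046 0.3535 0.06  ] rod [0.4747 0.3563 0.21  ] [0.4749 0.3581 0.06  ]
scene th [0.5375 0.344  0.21  ] [0.5363 0.3454 0.06  ] tri top [0.5354 0.3457 0.2087]
wing [ 0.5004 -0.1386  0.122 ] [ 0.5188 -0.1721  0.122 ] [ 0.5096 -0.1554  0.122 ] 0.038293705385230165
wing scene [ 0.5227 -0.1781  0.122 ] [ 0.5024 -0.1409  0.122 ]
```

Both views agree: the thermometer is at about (0.535, 0.346), the rod is 61 mm from it, and the well is at (0.528, 0.027). The wing is at about (0.512, −0.159), with the valve near 1.84 rad and the evaporator yaw near 0.23. Next I work out the first moves.

```bash
cat >> h.py <<'E'
def goto(P,yang=None,o=None):
    o=o or get_obs(); r=R.from_quat(o['ee_rot']); M=r.as_matrix()
    ya=np.arctan2(M[1,1],M[0,1]); turn=0 if yang is None else -(yang-ya)
    print('t',round(o['time'],2),'pos',o['eef_pos'].round(4),'yang',round(ya,3),'tilt',M[:2,2].round(4),'j',o['joint_pos'].round(2),'-> shift mm',(M.T@(np.array(P)-o['eef_pos'])*1000).round(1),'turn',round(turn,3))
E
python3 - <<'E'
from h import *
import station
print([n for n in dir(station) if not n.startswith('_')],getattr(station,'tip_reach',None))
goto((.45,-.1,.32),.2)
goto((.535,.346,.32),1.39)
E
```

```text
['IKError', 'get_image', 'get_obs', 'job_done', 'tip_reach'] 0.011
t 0.1 pos [ 0.1764 -0.4941  0.2417] yang -1.228 tilt [-0.0003  0.0014] j [-1.37  0.34  1.52 -0.    1.28 -0.15] -> shift mm [ 390.2 -279.3  -77.8] turn -1.428
t 0.1 pos [ 0.1764 -0.4941  0.2417] yang -1.228 tilt [-0.0003  0.0014] j [-1.37  0.34  1.52 -0.    1.28 -0.15] -> shift mm [ 620.1 -670.8  -77.3] turn -2.618
```

>>> servo_tool([
  [390,-279,-78,-1.43],
  [390,-279,-78,-1.43],
  [390,-279,-78,-1.43],
  [390,-279,-78,-1.43],
  [390,-279,-78,-1.43],
  [390,-279,-78,-1.43],
  [390,-279,-78,-1.43],
  [390,-279,-78,-1.43],
  [390,-279,-78,-1.43],
  [390,-279,-78,-1.43],
  [620,-671,-77,-2.62],
  [620,-671,-77,-2.62],
  [620,-671,-77,-2.62],
  [620,-671,-77,-2.62],
  [620,-671,-77,-2.62],
  [620,-671,-77,-2.62],
  [620,-671,-77,-2.62],
  [620,-671,-77,-2.62],
  [620,-671,-77,-2.62],
  [620,-671,-77,-2.62],
], jaw=0, force=30)

```text
time: 2.1
eef_pos: [0.5342, 0.351, 0.3168]
ee_rot: [0.087, 0.996, 0.0, -0.001]
contact_force: [-0.9, -0.9, -1.5]
gripper_width: 0.0425
finger_force: 0.0
```

```bash
python3 - <<'E'
from h import *
goto((.535,.346,.26),1.39); print(get_obs()['gripper_width'])
E
```

```text
t 2.1 pos [0.5342 0.351  0.3168] yang 1.397 tilt [-0.0028  0.0003] j [ 0.46  0.53  1.03  0.    1.59 -0.94] -> shift mm [-1.8 -4.8 56.8] turn 0.007
0.04252366728176939
```

>>> servo_tool([
  [-1,-5,30,0],
  [-2,-5,70,0],
  [-2,-5,90,0],
  [-2,-5,90,0],
])

```text
time: 2.5
eef_pos: [0.5343, 0.3393, 0.2253]
ee_rot: [0.09, 0.996, -0.002, -0.003]
contact_force: [0.0, 0.8, 0.6]
gripper_width: 0.0426
finger_force: 0.0
```

```bash
python3 - <<'E'
from h import *
goto((.535,.346,.182),1.39)
s=snap('scene','scene1')['color'][:,:,::-1];t=snap('top','top1')['color'][:,:,::-1]
c=lambda im,x,y,w,h:cv2.resize(im[y:y+h,x:x+w],(400,500),interpolation=cv2.INTER_CUBIC)
cv2.imwrite('pics/c1.png',np.hstack([c(s,425,200,112,140),c(t,80,170,112,140)]))
E
```

```text
t 2.5 pos [0.5343 0.3393 0.2253] yang 1.391 tilt [-0.0072 -0.0037] j [ 0.44  0.56  1.22 -0.    1.37 -0.95] -> shift mm [ 0.3  7.  43.3] turn 0.001
```

View pics/c1.png

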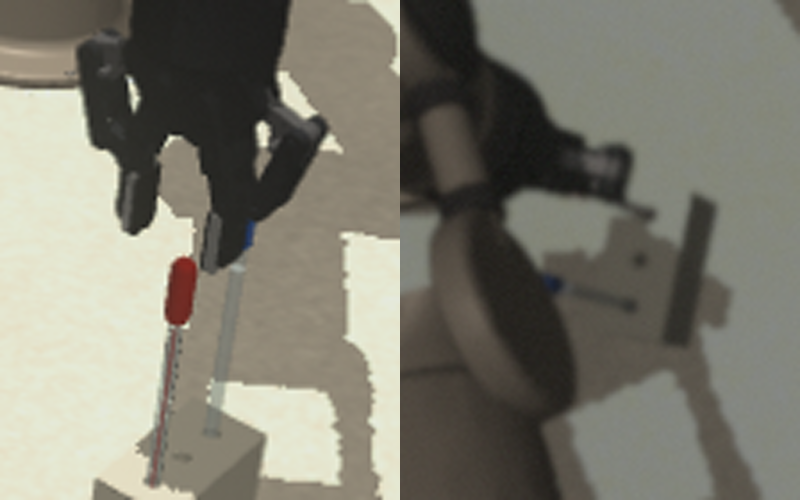

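The fingers straddle the red grip, and the thermometer top is at about (476,272) in scene pixels. The tool was still settling toward y = 0.346. I'll settle, then descend.

>>> servo_tool([
  [0,0,0,0],
  [0,0,0,0],
  [0,0,10,0],
  [0,0,22,0],
  [0,0,34,0],
  [0,0,43,0],
  [0,0,45,0],
  [0,0,45,0],
  [0,0,45,0],
  [0,0,45,0],
])

```text
time: 3.6
eef_pos: [0.5362, 0.3408, 0.1849]
ee_rot: [0.089, 0.996, 0.0, 0.001]
contact_force: [-0.2, -0.8, 0.8]
gripper_width: 0.0428
finger_force: 0.0
```

```bash
python3 - <<'E'
from h import *
goto((.535,.346,.182),1.39);print(get_obs()['contact_force'])
s=snap('scene','scene2')['color'][:,:,::-1]
d=load('scene2');hsv=cv2.cvtColor(s.copy(),cv2.COLOR_BGR2HSV)[250:310,450:500]
m=((hsv[...,0]<8)|(hsv[...,0]>172))&(hsv[...,1]>150)&(hsv[...,2]>60);ys,xs=np.nonzero(m)
print(xs.min()+450,xs.max()+450,ys.min()+250,ys.max()+250,m.sum())
E
```

```text
t 3.6 pos [0.5362 0.3408 0.1849] yang 1.392 tilt [0.001  0.0004] j [ 0.45  0.59  1.28 -0.    1.27 -0.95] -> shift mm [2.2 4.9 2.9] turn 0.002
[-0.16568685 -0.78587817  0.7803916 ]
473 480 272 289 107
```

>>> servo_tool([
  [2,5,3,0],
  [2,5,3,0],
  [2,5,3,0],
  [2,5,3,0],
])

```text
time: 4.05
eef_pos: [0.5348, 0.3459, 0.1812]
ee_rot: [0.089, 0.996, -0.0, 0.0]
contact_force: [0.7, -0.3, -0.2]
gripper_width: 0.0428
finger_force: 0.0
```

>>> servo_tool([
  [0,0,0,0],
  [0,0,0,0],
  [0,0,0,0],
  [0,0,0,0],
  [0,0,0,0],
  [0,0,0,0],
  [0,0,0,0],
  [0,0,0,0],
], jaw=-1, force=30)

```text
time: 4.85
eef_pos: [0.5349, 0.3459, 0.1813]
ee_rot: [0.089, 0.996, -0.0, 0.0]
contact_force: [0.5, -0.8, 1.1]
gripper_width: 0.013
finger_force: 29.2
```

```bash
python3 - <<'E'
from h import *
goto((.535,.346,.322));print(get_obs()['contact_force'],get_obs()['gripper_width'])
E
```

```text
t 4.85 pos [0.5349 0.3459 0.1813] yang 1.392 tilt [ 0.0001 -0.0001] j [ 0.45  0.6   1.28 -0.    1.27 -0.94] -> shift mm [-1.000e-01  1.000e-01 -1.407e+02] turn 0
[ 0.45658198 -0.75273996  1.14316609] 0.013037088173730178
```

>>> servo_tool([
  [0,0,-5,0],
  [0,0,-12,0],
  [0,0,-22,0],
  [0,0,-34,0],
  [0,0,-46,0],
  [0,0,-58,0],
  [0,0,-70,0],
  [0,0,-85,0],
  [0,0,-100,0],
  [0,0,-115,0],
  [0,0,-130,0],
  [0,0,-140,0],
  [0,0,-140,0],
  [0,0,-140,0],
])

```text
time: 6.25
eef_pos: [0.5348, 0.3458, 0.321]
ee_rot: [0.089, 0.996, -0.0, -0.0]
contact_force: [0.4, -0.1, -0.5]
gripper_width: 0.0129
finger_force: 29.2
```

```bash
python3 - <<'E'
from h import *
goto((.528,.0268,.322))
E
```

```text
t 6.25 pos [0.5348 0.3458 0.321 ] yang 1.392 tilt [-0.0004 -0.0003] j [ 0.45  0.52  1.03 -0.    1.59 -0.94] -> shift mm [ -50.1 -315.2   -1. ] turn 0
```

>>> servo_tool([
  [-3,-16,0,0],
  [-7,-45,0,0],
  [-12,-75,0,0],
  [-17,-105,0,0],
  [-22,-135,0,0],
  [-26,-165,0,0],
  [-31,-195,0,0],
  [-36,-225,0,0],
  [-41,-255,0,0],
  [-45,-282,0,0],
  [-48,-302,0,0],
  [-50,-312,0,0],
  [-50,-315,0,0],
  [-50,-315,0,0],
  [-50,-315,0,0],
  [-50,-315,0,0],
])

```text
time: 7.85
eef_pos: [0.528, 0.0279, 0.3212]
ee_rot: [0.089, 0.996, 0.0, -0.0]
contact_force: [0.6, 0.6, -0.6]
gripper_width: 0.013
finger_force: 29.3
```

```bash
python3 - <<'E'
from h import *
goto((.528,.0268,.322))
s=snap('scene','scene3')['color'][:,:,::-1];t=snap('top','top3')['color'][:,:,::-1]
c=lambda im,x,y,w,h:cv2.resize(im[y:y+h,x:x+w],(400,500),interpolation=cv2.INTER_CUBIC)
cv2.imwrite('pics/c3.png',np.hstack([c(s,290,190,80,100),c(t,250,180,80,100)]))
d=load('scene3');p=get_obs()['eef_pos']
print('well in scene',proj(d,(.528,.0268,.101)),'tip expected',proj(d,p-[0,0,.1713]),proj(d,p-[0,0,.1]),'top',proj(load('top3'),(.528,.0268,.101)),proj(load('top3'),p-[0,0,.1713]))
E
```

```text
t 7.85 pos [0.528  0.0279 0.3212] yang 1.393 tilt [-0.0001  0.0001] j [-0.09  0.3   1.37  0.    1.47 -1.49] -> shift mm [-0.2 -1.1 -0.8] turn 0
well in scene [[338.58142164 264.09755999]] tip expected [[339.00034309 245.74690843]] [[339.13442464 217.5414027 ]] top [[286.82933518 232.32592056]] [[284.9352338 229.2683478]]
```

View pics/c3.png

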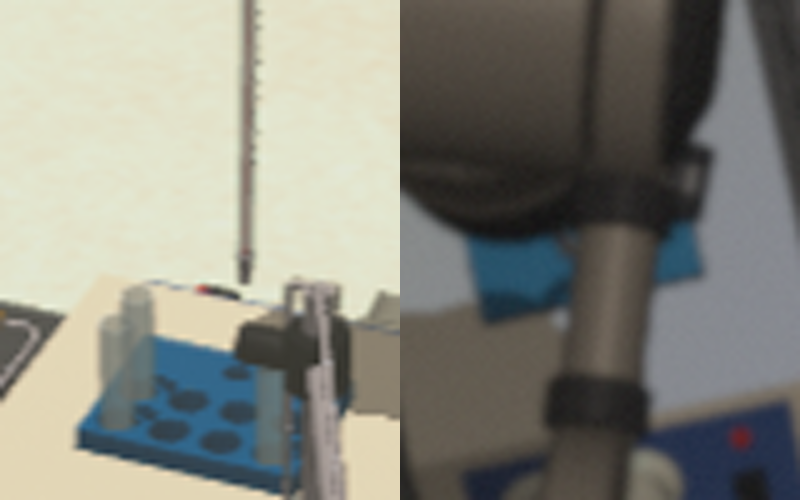

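```bash
python3 - <<'E'
from h import *
d=load('scene3');g=cv2.cvtColor(d['color'],cv2.COLOR_RGB2GRAY)
print(g[258:271,328:350])
r=g[236:250,330:348].astype(int);print(r)
for uv in((337.2,264.2),(337.8,264.2)):print(at_z(d,uv,.101))
E
```

```text
[[178 205 215 215 215 216 216 216 177 101  60  61  62  63  65  67  69  70
   64  58  58  60]
 [110 121 134 141 170 188 205 215 162  75  58  59  58  60  60  61  63  65
   61  58  57  58]
 [ 94  93  96  97 108 114 121 134 109  64  57  58  58  58  58  59  59  60
   59  57  57  57]
 [ 93  93  92  94  92  93  93  96  83  63  57  56  57  56  56  57  57  58
   57  56  57  57]
 [ 93  92  93  92  93  92  92  92  90  82  68  60  58  56  56  57  56  56
   57  56  57  56]
 [ 93  93  92  93  92  92  91  83  75  74  72  81  88  85  82  71  62  59
   57  56  56  56]
 [ 91  93  92  92  92  93  81  68  67  68  68  74  86  95  98 101 101 102
   87  64  55  56]
 [ 92  92  92  92  92  92  87  76  68  67  67  73  87  99 104 108 110 111
   92  63  56  57]
 [ 92  92  92  92  92  92  92  90  89  89  89  90  92  99 105 110 112 112
   92  63  56  56]
 [ 93  92  92  93  92  92  93  92  92  92  92  93  92 100 106 109 111 112
   92  62  55  56]
 [ 73  75  78  86  91  92  92  92  92  92  92  92  92  99 105 109 111 111
   99  77  61  55]
 [ 66  67  68  80  90  92  92  91  91  91  91  92  93  99 105 108 111 112
  1
[... 530 characters left out ...]
 205 225 224 224 223 222 223]
 [223 223 224 224 224 225 223 169  98  97 157 213 225 226 226 224 223 222]
 [223 221 222 224 225 225 225 170  91  92 154 211 224 224 224 224 224 224]
 [225 224 224 225 225 225 224 177 103  91 180 221 222 224 224 224 225 225]
 [226 226 227 226 226 225 225 179 104 106 190 223 223 223 222 223 223 223]
 [211 215 227 226 226 226 226 192 122 127 199 223 223 223 223 223 213 191]
 [125 115 122 127 166 190 213 221 217 217 223 225 225 224 225 225 194 133]
 [130  97  76  70  83  93 111 163 213 225 225 226 226 227 226 227 193 126]
 [207 204 187 173 151 116  84  84 188 225 224 224 225 227 227 226 185 116]]
[0.53009526 0.02450386 0.101     ]
[0.52933003 0.02560053 0.101     ]
```

The scene view shows the tip at (338.6, 246), which matches the robot prediction. The well is at (336.8, 264.2), so I need about 3.5 mm of correction, to (0.530, 0.0245).

```bash
python3 - <<'E'
from h import *
goto((.530,.0246,.278))
E
```

```text
t 7.95 pos [0.5281 0.0277 0.3213] yang 1.393 tilt [ 0. -0.] j [-0.09  0.3   1.37 -0.    1.47 -1.49] -> shift mm [-2.5 -2.7 43.3] turn 0
```

>>> servo_tool([
  [-2.5,-2.7,5,0],
  [-2.5,-2.7,15,0],
  [-2.5,-2.7,25,0],
  [-2.5,-2.7,35,0],
  [-2.5,-2.7,42,0],
  [-2.5,-2.7,43,0],
  [-2.5,-2.7,43,0],
  [-2.5,-2.7,43,0],
  [-2.5,-2.7,43,0],
])

```text
time: 8.85
eef_pos: [0.5302, 0.0239, 0.2788]
ee_rot: [0.089, 0.996, -0.0, 0.001]
contact_force: [-0.3, 0.5, -0.9]
gripper_width: 0.0132
finger_force: 29.3
```

```bash
python3 - <<'E'
from h import *
goto((.530,.0246,.278))
s=snap('scene','scene4')['color'][:,:,::-1]
cv2.imwrite('pics/c4.png',cv2.resize(s[240:285,310:370],(800,600),interpolation=cv2.INTER_CUBIC))
E
```

```text
t 8.85 pos [0.5302 0.0239 0.2788] yang 1.392 tilt [ 0.001  -0.0002] j [-0.1   0.33  1.45 -0.    1.37 -1.49] -> shift mm [0.4 0.6 0.8] turn 0
```

View pics/c4.png

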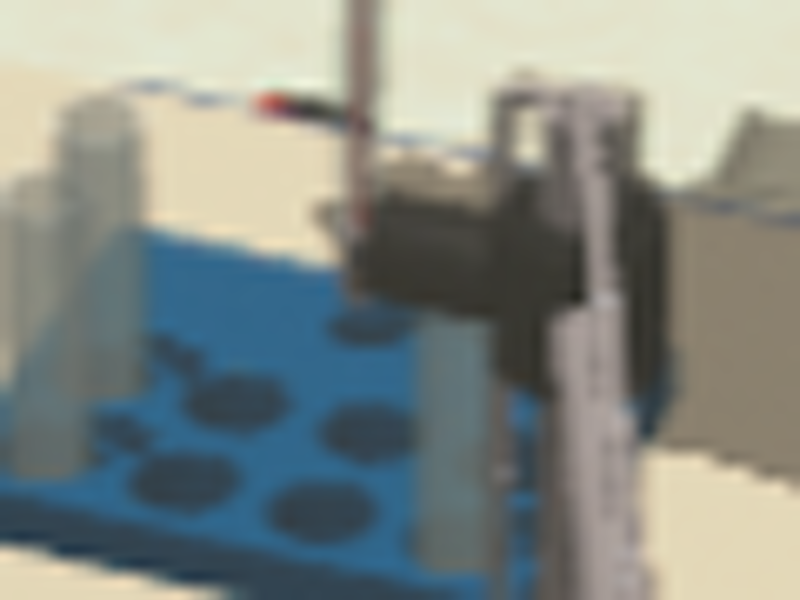

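The tip is at column 336.7, just above the well at (336.9, 264). Laterally they are aligned, so I lower gently and watch the force.

>>> servo_tool([
  [0,0,3,0],
  [0,0,6,0],
  [0,0,9,0],
  [0,0,12,0],
  [0,0,15,0],
  [0,0,18,0],
  [0,0,18,0],
  [0,0,18,0],
])

```text
time: 9.7
eef_pos: [0.53, 0.0239, 0.2602]
ee_rot: [0.089, 0.996, -0.0, -0.0]
contact_force: [0.1, 0.7, 1.1]
gripper_width: 0.0131
finger_force: 29.3
```

>>> servo_tool([
  [0,0,4,0],
  [0,0,8,0],
  [0,0,12,0],
  [0,0,16,0],
  [0,0,20,0],
  [0,0,24,0],
  [0,0,28,0],
  [0,0,30,0],
  [0,0,30,0],
  [0,0,30,0],
])

```text
time: 10.7
eef_pos: [0.5301, 0.0239, 0.2304]
ee_rot: [0.089, 0.996, -0.0, 0.0]
contact_force: [-0.5, 0.0, -0.8]
gripper_width: 0.0127
finger_force: 29.3
```

>>> servo_tool([
  [0,0,2,0],
  [0,0,4,0],
  [0,0,6,0],
  [0,0,7,0],
  [0,0,7,0],
  [0,0,7,0],
])

```text
time: 11.3
eef_pos: [0.5301, 0.0239, 0.2233]
ee_rot: [0.089, 0.996, -0.0, 0.0]
contact_force: [-0.2, 1.0, -0.1]
gripper_width: 0.0131
finger_force: 29.3
```

>>> servo_tool([
  [0,0,1,0],
  [0,0,1,0],
  [0,0,1,0],
])

```text
time: 11.6
eef_pos: [0.5301, 0.0239, 0.2223]
ee_rot: [0.089, 0.996, -0.0, 0.0]
contact_force: [0.5, -1.0, 0.7]
gripper_width: 0.0133
finger_force: 29.4
```

>>> servo_tool([
  [0,0,0,0],
  [0,0,0,0],
  [0,0,0,0],
  [0,0,0,0],
  [0,0,0,0],
  [0,0,0,0],
  [0,0,0,0],
  [0,0,0,0],
], jaw=0)

```text
time: 12.4
eef_pos: [0.53, 0.0239, 0.2223]
ee_rot: [0.089, 0.996, -0.0, 0.0]
contact_force: [0.4, 0.9, -0.3]
gripper_width: 0.0426
finger_force: 0.0
```

>>> servo_tool([
  [0,0,-10,0],
  [0,0,-25,0],
  [0,0,-45,0],
  [0,0,-65,0],
  [0,0,-85,0],
  [0,0,-100,0],
  [0,0,-110,0],
  [0,0,-110,0],
  [0,0,-110,0],
])

```text
time: 13.3
eef_pos: [0.5299, 0.0239, 0.3319]
ee_rot: [0.089, 0.996, -0.0, -0.0]
contact_force: [-0.6, -0.2, 0.1]
gripper_width: 0.0428
finger_force: 0.0
```

```bash
python3 - <<'E'
from h import *
goto((.512,-.159,.30),.50)
s=snap('scene','scene5')['color'][:,:,::-1]
cv2.imwrite('pics/c5.png',cv2.resize(s[170:290,240:400],(800,600),interpolation=cv2.INTER_CUBIC))
print(proj(load('scene5'),[(.53,.0239,.25),(.53,.0239,.213),(.53,.0239,.101)]))
E
```

```text
t 13.3 pos [0.5299 0.0239 0.3319] yang 1.392 tilt [-0.0005 -0.    ] j [-0.1   0.3   1.34 -0.    1.5  -1.49] -> shift mm [ -15.  -183.2   32. ] turn 0.892
[[337.16718328 205.59252347]
 [337.125358   220.75439347]
 [337.00116842 264.09267387]]
```

View pics/c5.png

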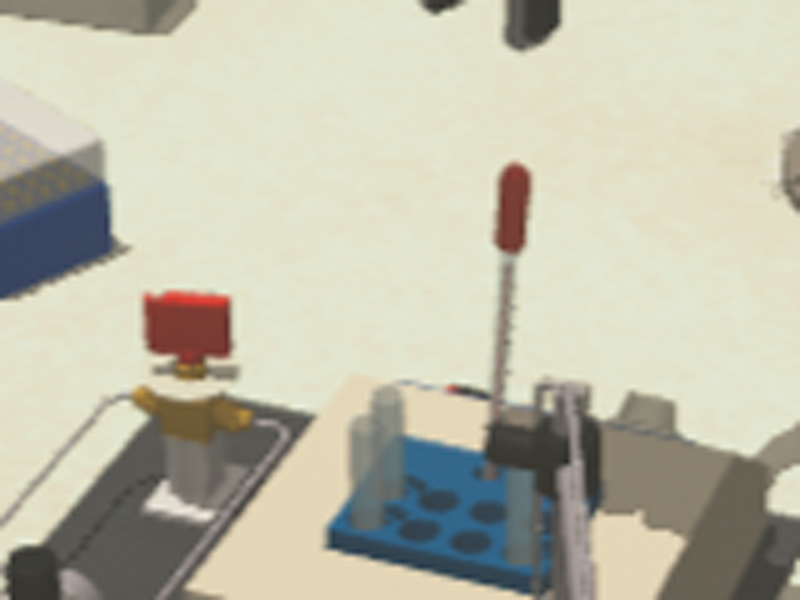

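The thermometer stands in its well and is let go, with a small lean of about 0.08 rad. The wing spans crop (147–231, 293–355), so its centre is near scene pixel (277.3, 234.3).

```bash
python3 - <<'E'
from h import *
s=load('scene5');t=load('top0')
print('wing scene',at_z(s,(277.3,234.3),.106),'top ends',at_z(s,(268.9,228.3),.122),at_z(s,(285.7,228.7),.122),'heater edge',at_z(t,(333,235),.091))
goto((.512,-.159,.33),.50)
E
```

```text
wing scene [ 0.51385074 -0.16073969  0.106     ] top ends [ 0.52387093 -0.17740737  0.122     ] [ 0.50243678 -0.14330136  0.122     ] heater edge [ 0.52522897 -0.07512395  0.091     ]
t 13.35 pos [0.5297 0.024  0.3315] yang 1.392 tilt [-0.0015  0.0001] j [-0.1   0.3   1.34 -0.    1.5  -1.49] -> shift mm [ -15.1 -183.2    1.5] turn 0.892
```

>>> servo_tool([
  [-4,-40,0,0.1],
  [-8,-85,0,0.25],
  [-12,-130,0,0.4],
  [-15,-165,0,0.55],
  [-17,-184,0,0.7],
  [-17,-184,0,0.88],
  [-17,-184,50,0.88],
  [-17,-184,100,0.88],
  [-17,-184,140,0.88],
  [-17,-184,165,0.88],
  [-17,-184,172,0.88],
  [-17,-184,172,0.88],
  [-17,-184,172,0.88],
  [-17,-184,172,0.88],
])

```text
time: 14.75
eef_pos: [0.5149, -0.1605, 0.1619]
ee_rot: [0.505, 0.863, 0.0, 0.002]
contact_force: [-0.5, -0.4, -0.0]
gripper_width: 0.0427
finger_force: 0.0
```

```bash
python3 - <<'E'
from h import *
goto((.5135,-.160,.106),.51)
s=snap('scene','scene6')['color'][:,:,::-1];t=snap('top','top6')['color'][:,:,::-1]
c=lambda im,x,y,w,h:cv2.resize(im[y:y+h,x:x+w],(400,500),interpolation=cv2.INTER_CUBIC)
cv2.imwrite('pics/c6.png',np.hstack([c(s,238,175,80,100),c(t,330,190,80,100)]))
E
```

```text
t 14.75 pos [ 0.5149 -0.1605  0.1619] yang 0.512 tilt [ 0.0028 -0.0014] j [-0.44  0.44  1.6  -0.    1.09 -0.96] -> shift mm [ 1.3 -1.1 55.9] turn 0.002
```

View pics/c6.png

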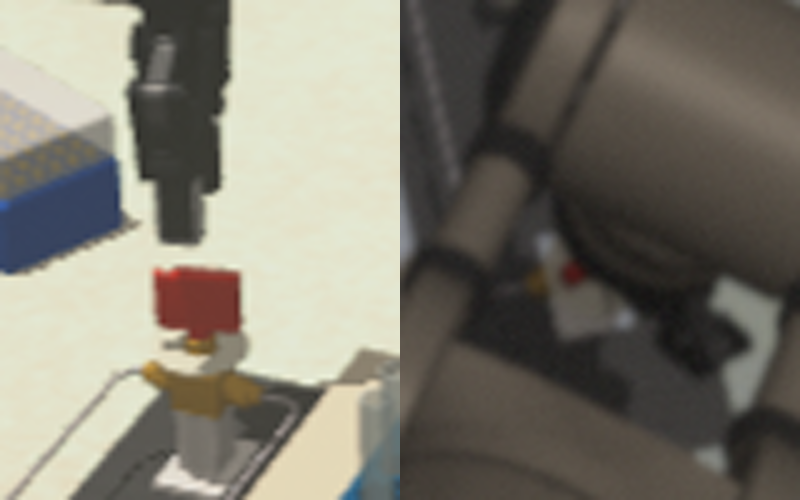

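```bash
python3 - <<'E'
from h import *
d=load('scene6');p=np.array([.5149,-.1605,.155]);u=np.array([np.cos(.512),np.sin(.512),0])
print(proj(d,[p,p+.026*u,p-.026*u,[.5135,-.1605,.122],[.5135,-.1605,.106]]))
goto((.5135,-.160,.106),.51)
E
```

```text
[[276.1086202  216.77871735]
 [274.15575013 222.36767215]
 [278.0039789  211.35528394]
 [277.15238016 228.54342859]
 [277.47034357 234.2669008 ]]
t 14.85 pos [ 0.5147 -0.1604  0.1616] yang 0.512 tilt [ 0.0023 -0.0012] j [-0.44  0.44  1.61 -0.    1.09 -0.96] -> shift mm [ 1.1 -0.9 55.6] turn 0.002
```

>>> servo_tool([
  [1,-1,10,0],
  [1,-1,22,0],
  [1,-1,34,0],
  [1,-1,46,0],
  [1,-1,54,0],
  [1,-1,56,0],
  [1,-1,56,0],
  [1,-1,56,0],
])

```text
time: 15.65
eef_pos: [0.513, -0.1599, 0.1046]
ee_rot: [0.505, 0.863, 0.0, 0.0]
contact_force: [0.3, -0.3, -0.4]
gripper_width: 0.043
finger_force: 0.0
```

>>> servo_tool([
  [0,0,0,0],
  [0,0,0,0],
  [0,0,0,0],
  [0,0,0,0],
  [0,0,0,0],
  [0,0,0,0],
  [0,0,0,0],
  [0,0,0,0],
], jaw=-1, force=25)

```text
time: 16.45
eef_pos: [0.513, -0.1598, 0.1047]
ee_rot: [0.505, 0.863, 0.0, 0.0]
contact_force: [0.3, 1.6, 6.2]
gripper_width: 0.0097
finger_force: 29.0
```

```bash
python3 - <<'E'
from h import *
goto((.5135,-.160,.106),.51);o=get_obs();print(o['contact_force'],o['moment'],o['gripper_width'])
E
```

```text
t 16.45 pos [ 0.513  -0.1598  0.1047] yang 0.512 tilt [ 0.001  -0.0002] j [-0.44  0.51  1.67  0.    0.96 -0.96] -> shift mm [-0.4  0.3 -1.3] turn 0.002
[0.25956089 1.64615294 6.22983389] [ 0.38018285 -0.08828626 -0.04936307] 0.009659668565429793
```

>>> servo_tool([
  [0,0,0,0.08],
  [0,0,0,0.16],
  [0,0,0,0.24],
  [0,0,0,0.32],
  [0,0,0,0.4],
  [0,0,0,0.48],
  [0,0,0,0.56],
  [0,0,0,0.64],
  [0,0,0,0.72],
  [0,0,0,0.8],
  [0,0,0,0.8],
])

```text
time: 17.55
eef_pos: [0.5134, -0.1597, 0.1048]
ee_rot: [0.801, 0.598, 0.001, 0.001]
contact_force: [1.7, 3.4, 5.1]
gripper_width: 0.0097
finger_force: 28.9
```

```bash
python3 - <<'E'
from h import *
goto((.5135,-.160,.106),-.29);o=get_obs();print(o['contact_force'],o['moment'],o['gripper_width'])
E
```

```text
t 17.55 pos [ 0.5134 -0.1597  0.1048] yang -0.289 tilt [ 0.0017 -0.0003] j [-0.44  0.51  1.67  0.    0.95 -0.16] -> shift mm [-0.2  0.2 -1.2] turn 0.001
[1.67927521 3.4277367  5.14854213] [ 0.44803433 -0.37711923  0.08519401] 0.009688518524165994
```

>>> servo_tool([
  [0,0,0,0.08],
  [0,0,0,0.16],
  [0,0,0,0.24],
  [0,0,0,0.32],
  [0,0,0,0.4],
  [0,0,0,0.48],
  [0,0,0,0.56],
  [0,0,0,0.64],
  [0,0,0,0.7],
  [0,0,0,0.7],
])

```text
time: 18.55
eef_pos: [0.5136, -0.1599, 0.1047]
ee_rot: [0.958, 0.288, 0.001, 0.001]
contact_force: [4.4, 2.3, 5.4]
gripper_width: 0.0096
finger_force: 28.9
```

```bash
python3 - <<'E'
from h import *
goto((.5135,-.160,.106),-.99);o=get_obs();print(o['contact_force'],o['moment'],o['gripper_width'],o['joint_efforts'][5])
E
```

```text
t 18.55 pos [ 0.5136 -0.1599  0.1047] yang -0.987 tilt [ 0.0022 -0.0006] j [-0.44  0.51  1.67  0.    0.95  0.54] -> shift mm [-0.1  0.1 -1.3] turn 0.003
[4.37162401 2.27914892 5.38978322] [ 0.45082305 -0.63694799  0.0865393 ] 0.009609434489577896 0.6806731224060059
```

>>> servo_tool([
  [0,0,0,0.07],
  [0,0,0,0.14],
  [0,0,0,0.2],
  [0,0,0,0.24],
  [0,0,0,0.24],
])

```text
time: 19.05
eef_pos: [0.5136, -0.16, 0.1047]
ee_rot: [0.985, 0.172, 0.001, 0.001]
contact_force: [4.7, 1.6, 5.0]
gripper_width: 0.0096
finger_force: 28.8
```

```bash
cat > m.py <<'E'
from h import *
goto((.5135,-.160,.106),-1.343);o=get_obs();print(o['contact_force'],o['moment'],o['gripper_width'],o['joint_efforts'][5])
E
python3 m.py
```

```text
t 19.05 pos [ 0.5136 -0.16    0.1047] yang -1.226 tilt [ 0.0023 -0.0007] j [-0.44  0.51  1.67  0.    0.95  0.78] -> shift mm [-0.1 -0.  -1.3] turn 0.117
[4.68992337 1.61290638 5.02068407] [ 0.43725123 -0.74136135  0.06250931] 0.00956235924833823 0.4340308718383312
```

Next, steps of about 0.05 rad with a check after each one.

>>> servo_tool([
  [0,0,0,0.03],
  [0,0,0,0.06],
  [0,0,0,0.06],
])

```text
time: 19.35
eef_pos: [0.5136, -0.16, 0.1047]
ee_rot: [0.99, 0.142, 0.001, 0.001]
contact_force: [4.9, 2.7, 5.1]
gripper_width: 0.0094
finger_force: 28.9
```

```bash
python3 m.py
```

```text
t 19.35 pos [ 0.5136 -0.16    0.1047] yang -1.285 tilt [ 0.0023 -0.0008] j [-0.44  0.51  1.67  0.    0.95  0.84] -> shift mm [-0.1 -0.1 -1.3] turn 0.058
[4.89738821 2.65474672 5.08007769] [ 0.37787127 -0.79132252  0.03254751] 0.009404584303414306 0.31531778164207935
```

>>> servo_tool([
  [0,0,0,0.03],
  [0,0,0,0.05],
  [0,0,0,0.05],
])

```text
time: 19.65
eef_pos: [0.5136, -0.16, 0.1047]
ee_rot: [0.993, 0.118, 0.001, 0.001]
contact_force: [4.0, 2.0, 4.9]
gripper_width: 0.0098
finger_force: 28.9
```

```bash
python3 m.py
```

```text
t 19.65 pos [ 0.5136 -0.16    0.1047] yang -1.335 tilt [ 0.0023 -0.0008] j [-0.44  0.51  1.67  0.    0.95  0.89] -> shift mm [-0.1 -0.1 -1.3] turn 0.008
[4.01495478 2.01343975 4.87300026] [ 0.39968054 -0.71848807  0.07832385] 0.00979792678888423 0.2328788861632347
```

>>> servo_tool([
  [0,0,0,0.03],
  [0,0,0,0.06],
  [0,0,0,0.06],
])

```text
time: 19.95
eef_pos: [0.5136, -0.16, 0.1048]
ee_rot: [0.996, 0.088, 0.001, 0.001]
contact_force: [4.8, 2.2, 4.3]
gripper_width: 0.0095
finger_force: 28.9
```

```bash
python3 m.py
```

```text
t 19.95 pos [ 0.5136 -0.16    0.1048] yang -1.395 tilt [ 0.0024 -0.0009] j [-0.44  0.51  1.67  0.    0.95  0.95] -> shift mm [-0.1 -0.1 -1.2] turn -0.052
[4.84901209 2.23450964 4.3162769 ] [ 0.41601392 -0.73336925  0.08782513] 0.009502703765151336 0.3689618781208992
```

>>> servo_tool([
  [0,0,0,0.03],
  [0,0,0,0.06],
  [0,0,0,0.06],
])

```text
time: 20.25
eef_pos: [0.5136, -0.1601, 0.1048]
ee_rot: [0.998, 0.058, 0.001, 0.001]
contact_force: [4.7, 2.2, 5.0]
gripper_width: 0.0093
finger_force: 28.9
```

```bash
python3 m.py
```

```text
t 20.25 pos [ 0.5136 -0.1601  0.1048] yang -1.455 tilt [ 0.0022 -0.001 ] j [-0.44  0.51  1.67  0.    0.95  1.01] -> shift mm [-0.1 -0.1 -1.2] turn -0.112
[4.6738201  2.22209648 4.96669274] [ 0.39997612 -0.74291186  0.14066066] 0.009316528641273985 0.4450259171426296
```

>>> servo_tool([
  [0,0,0,0.03],
  [0,0,0,0.05],
  [0,0,0,0.05],
])

```text
time: 20.55
eef_pos: [0.5136, -0.1601, 0.1047]
ee_rot: [0.999, 0.033, 0.001, 0.001]
contact_force: [5.2, 2.1, 5.0]
gripper_width: 0.0097
finger_force: 28.9
```

```bash
python3 m.py
```

```text
t 20.55 pos [ 0.5136 -0.1601  0.1047] yang -1.505 tilt [ 0.0022 -0.001 ] j [-0.44  0.51  1.67  0.    0.95  1.06] -> shift mm [-0.1 -0.1 -1.3] turn -0.162
[5.23371238 2.06466272 5.00639195] [ 0.38634702 -0.73512455  0.27746019] 0.00973438076822595 0.43829821050167084
```

>>> servo_tool([
  [0,0,0,0.03],
  [0,0,0,0.03],
  [0,0,0,0.03],
])

```text
time: 20.85
eef_pos: [0.5136, -0.1601, 0.1047]
ee_rot: [1.0, 0.018, 0.001, 0.001]
contact_force: [4.6, 1.4, 6.0]
gripper_width: 0.0097
finger_force: 29.0
```

```bash
python3 m.py
```

```text
t 20.85 pos [ 0.5136 -0.1601  0.1047] yang -1.534 tilt [ 0.0022 -0.0011] j [-0.44  0.51  1.67 -0.    0.95  1.09] -> shift mm [-0.1 -0.1 -1.3] turn -0.191
[4.63368679 1.4248535  5.99911291] [ 0.33270821 -0.78949456  0.30417667] 0.009742910077887098 0.3128427732735872
```

The moment rose from about 0.08 to 0.30 N m, so the valve is snugly seated, with zero at a yaw of about −1.38. Backing off 1.57 from there is a turn of −1.72.

>>> servo_tool([
  [0,0,0,-0.1],
  [0,0,0,-0.2],
  [0,0,0,-0.3],
  [0,0,0,-0.4],
  [0,0,0,-0.5],
  [0,0,0,-0.6],
  [0,0,0,-0.7],
  [0,0,0,-0.8],
  [0,0,0,-0.9],
  [0,0,0,-1.0],
  [0,0,0,-1.1],
  [0,0,0,-1.2],
  [0,0,0,-1.3],
  [0,0,0,-1.4],
  [0,0,0,-1.5],
  [0,0,0,-1.6],
  [0,0,0,-1.68],
  [0,0,0,-1.72],
  [0,0,0,-1.72],
  [0,0,0,-1.72],
])

```text
time: 22.85
eef_pos: [0.5131, -0.1598, 0.1047]
ee_rot: [0.639, 0.77, 0.0, 0.001]
contact_force: [2.4, 2.9, 6.4]
gripper_width: 0.0094
finger_force: 29.2
```

>>> servo_tool([
  [0,0,0,0],
  [0,0,0,0],
  [0,0,0,0],
  [0,0,0,0],
  [0,0,0,0],
])

```text
time: 23.35
eef_pos: [0.5131, -0.1598, 0.1047]
ee_rot: [0.639, 0.769, 0.0, 0.0]
contact_force: [2.3, 3.3, 6.3]
gripper_width: 0.0099
finger_force: 29.2
```

```bash
python3 m.py; python3 - <<'E'
from h import *
s=snap('scene','scene7')['color'][:,:,::-1]
cv2.imwrite('pics/c7.png',cv2.resize(s[170:290,240:400],(800,600),interpolation=cv2.INTER_CUBIC))
E
```

```text
t 23.35 pos [ 0.5131 -0.1598  0.1047] yang 0.185 tilt [ 0.0011 -0.0002] j [-0.44  0.51  1.67  0.    0.96 -0.63] -> shift mm [-0.3  0.4 -1.3] turn 1.528
[2.31837037 3.2542442  6.27172262] [ 0.50542448 -0.52477986  0.00982096] 0.009893517223122835 -0.042299459455534816
```

View pics/c7.png

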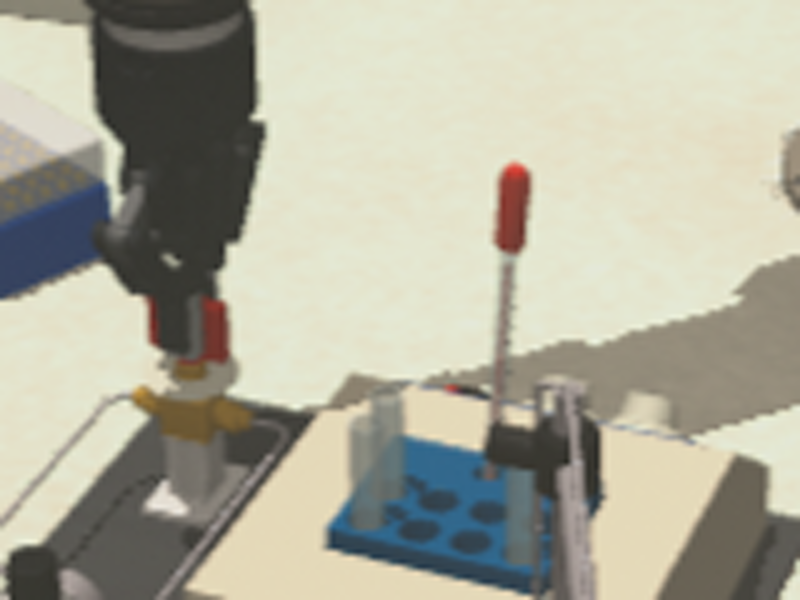

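The wing is gripped with 29 N at about a quarter turn open, and the thermometer still stands in its well with its top at crop (515,165), as before. I'm handing the job in.

```bash
python3 -c "
from station import *
print(job_done())"
```

```text
the job is handed in; nothing more can be done
None
```

The job is handed in, with no verdict shown: the thermometer stands let go in its well, and the valve was seated at about 0.3 N m, backed off about 1.57 rad by tool yaw, and is still gripped at about 29 N.

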